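# Clamp a woodcut block on the carving board

### The job

Get the large wood block ready for carving: push it back until its whole far edge sits flush against the fence of the carving board, slide the F-clamp's free arm down its bar onto the block until the arm tilts and jams on the bar, without ramming it into the soft wood, then screw the handle clockwise about three quarters of a turn more, so that the block is held hand-tight but not crushed. Let go and leave everything else on the table where it is.

Things in the scene. Friction and masses are not known exactly. Their poses are not given: they have to be found in the camera images.
- board: Carving board, fixed, 18 mm plywood on battens, top 46 mm above the table, spanning x -150 to 115, y -200 to 98 mm in its frame. Origin on the table straight below the clamp screw's axis (arm level); x points away from the robot, square to the fence, y towards the clamp's bar, z up. Place and yaw vary.
- fence_face (a point): Middle of the fence's face, 65 mm along the board's x from its origin and 54 mm above the table; axes as the board's, so the face looks to -x. The fence is a wooden rail on the board's far side, along y, 30 mm wide, rising 16 mm above the board.
- bar_top (a point): Top end of the clamp's fixed upright steel bar (10 mm in x, 22 mm in y), 225 mm above the table, at x 0, y +110 mm of the board. The clamp's fixed jaw is at its foot, under the board.
- block: The large loose wood block, 130 (x) x 120 (y) x 22 mm, about 0.2 kg. Origin at the centre of its underside, x axis towards the fence (turned up to 0.25 rad against the board at the start), z up. It starts on the board 25 to 50 mm short of the fence, under the raised clamp arm. Seated, its origin is at x = 0 of the board and its top 68 mm above the table.
- block_corner_l (a point): Point on the block's far face (the one towards the fence), at mid height, 55 mm to the +y side of its middle.
- block_corner_r (a point): The same, 55 mm to the -y side.
- jaw: The clamp's sliding arm (dark cast steel): a 48 mm high hub round the bar, 24 mm wide in x, and an arm reaching 110 mm along -y of the board to the screw. Origin at the middle of the hub, on the bar's axis; z up along the bar, y towards the bar from the screw. It carries screw, handle and pad.
- jaw_press (a point): Where to push the arm down with closed fingers, or grip it across its 22 mm width: middle of its flat top, 34 mm from the bar's centre and 24 mm above the hub's middle. The flat top runs from the bar to 55 mm from its centre, and the arm is 34 mm high here. The handle stands 61 mm further out.
- clamp_slide (a joint): How far the arm has slid down its bar, m: 0 at the top, more is lower; starts at 0 to 0.02, has to go down to about 0.07. Friction holds it up, its free end hanging. Pushed down slowly at jaw_press it slides with 1 to 8 N; pushed at its free end it jams.
- jaw_tilt (a joint): Tilt of the arm in the play of its hub, rad: -0.04 free end hanging, +0.04 free end lifted and the arm bound on the bar. After the pad touches the block, jaw_press goes down about 8 mm more, the push growing from 3 to 12 N, while the arm tilts; then it binds, stops hard and stays when let go. 15 to 22 N at jaw_press binds it, over 30 N rams the pad into the wood.
- pad_face (a point): Middle of the underside of the pad, a dark disc 32 mm across and 9 mm thick with a soft rubber face (it gives 1 mm per 10 N), under the screw, 110 mm from the bar's centre. 35 to 62 mm above the block's top at the start.
- pad: The pad, origin at the middle of its top, z up. It does not turn with the screw. It must end up pressing on the block.
- handle: The screw's upright fluted wooden handle, 30 mm thick. Origin on the screw's axis, 101 mm below handle_top; z up along the screw. It turns about z with the screw and sits a little loose on it: it rocks up to 0.1 rad.
- handle_top (a point): Top end of the handle, on its axis. It is 30 mm thick from 11 to 79 mm below this point: grip it there from above. At the end it stands about 235 mm above the table. It stands 84 mm clear of the bar.
- screw_turn (a joint): Screw turned in, rad: grows clockwise seen from above, 8 mm per turn, starts at 0.5 to 2.5, stops at 10, stays when let go. Once the arm is bound (about 12 N under the pad) each radian adds about 7.5 N: 4 to 5 rad more is hand-tight (40 to 50 N). Under 30 N is loose, over 65 N crushes the wood. It turns lightly (up to 0.25 N m), so judge tightness by the angle.
- tape_roll: Bystander on the board: roll of masking tape, 76 mm across, 24 mm high. Leave alone.
- spare_block: Bystander on the table: a smaller wood block, 80 x 65 x 18 mm. Leave alone.
- ink_jar: Bystander on the table: glass jar 64 mm across, 75 mm high. Leave alone.
- brayer: Bystander on the table: hand roller, 180 mm long, 36 mm high. Leave alone.
- gouge: Bystander on the table: carving gouge, 170 mm long, beside the clamp's bar. Leave alone.
- pen_tin: Bystander on the table: tin with pens, 72 mm across, up to 175 mm high, beyond the bar. Leave alone.
- cork_baren: Bystander on the table: round rubbing pad with a knob, 90 mm across, 38 mm high. Leave alone.
There are look-alikes about, which are no part of the job. Leave any blue, purple or red look-alike of the block alone.

How it is judged:
By the outcome, as a careful person would: the job done as asked, in the order asked, and still so for the second after the job is handed in, with the robot touching nothing.
It also fails if it takes over 72 s, if anything falls off the work surface, if the arm or the gripper's body presses on something with over 40 N, if the wrist force passes 120 N, or if a joint passes its speed limit or range.

### The arm

A 7-joint arm with a two-finger parallel gripper is mounted at the origin on the work surface. World frame = base frame: x ahead of the robot, y to its left, z up, the work surface at z = 0. Lengths are in m, angles in rad, forces in N, time in s.
With the tool pointing down it reaches from about 0.35 to 0.9 m from the base axis. Payload 19.9 kg.
Tool frame: the origin (TCP) lies midway between the tips of the shut fingers; the grasp point (between the pads) lies 19 mm behind it; z points along the fingers, y is the line along which they close (so a half turn about z gives the same grasp; the last joint's range is limited). The gripper opens to 94 mm and grips with 3 to 60 N. Pads are 16 mm wide; open, the fingers measure 119 mm over their backs; the gripper's body (75 mm by 177 mm) begins 78 mm behind the grasp point.
Start: joints at [-1.157, 0.417, -0.01, 1.614, 0.005, 1.111, -0.053], TCP at [0.275, 0.561, 0.205] pointing down, gripper open.
Joint ranges: [-2.81, 2.81], [-0.39, 2.02], [-1.27, 1.25], [0.06, 2.57], [-1.19, 4.33], [0.19, 2], [-2.82, 2.82]. Speed limits (rad/s): [1.89, 1.89, 2.39, 2.39, 3.01, 3.01, 3.01].

### API

Orientations are given as a unit quaternion [w, x, y, z].
In Python, from plant import get_state, optics, robot, spotter gives the robot as it stands. The module is installed in compiled form; this text tells all that it offers.
- The arm moves only by the tool servo_tool, never from a script. Its argument "plan" is a list that holds one entry, the list of rows, each a list of 7 numbers: the shift along the tool's x, y, z in mm, then the turn, a rotation vector about the tool's x, y, z in rad, then the finger opening in mm, from 0 to 94. In form: [[[x, y, z, rx, ry, rz, hand], ...]]. A call has 1 to 10 rows; each row shifts and turns the commanded pose from where the row before left it, along the tool's axes as they then stand; what a row does not reach is not made up. A row lasts 1/10 s, in which the tool goes at most 50 mm and 8.59 degrees, less where a joint would pass 70% of its speed; a pose out of reach is approached as far as the arm can. A call with a gripper value outside its range is refused whole. The fingers move at their own pace and stop on an object; "force" is the grip in N (left out, the last holds). Time passes only in rows, so rows that do not move let the fingers close. It gives the time, the measured TCP pose, the force, the opening and the grip force at its end, in the units of the state.
- get_state(): the state, without advancing time (a new reading comes with each control period).
- optics.read_camera(name): name is "scene" or "top" or "wrist"; returns the picture (400x640x3 uint8, red, green, blue); there is no depth.
- optics.camera_model(name): a dict with "mtx" (3x3 intrinsics, pixels), "extrinsics" (4x4, takes a point from world to camera coordinates); the wrist camera has in their place "mount" (4x4, takes a point from camera to tool coordinates, whose origin is the TCP and whose axes are the flange's). Camera axes: x right, y down, z forward; pixel columns grow to the right and rows downward; lengths in m; the calibration is good to about 2 mm. A picture is of the moment at which its call begins: read the wrist's pose just before it. camera_model takes no time and is no camera call.
- robot.sign_off(): hands the job in; it is judged then, once.
Trained networks look in the newest picture that a camera, given by its name, has taken for a name from the list of things; names that differ only in an ending like _2 or _b are one class to them, and where a whole thing is asked for, a point or a joint stands for the part that bears it (a point fixed in the world has none). Each returns a list of dicts, best first, with "p" (0 to 1); they miss things now and then, are a little off and sometimes report something else, mostly with a low value. They report only what shows in the picture. A call takes as long as a camera call. They do not tell look-alikes from the thing itself.
- spotter.search_frame(label, camera): "rect" ([centre column, centre row, width, height] as shares, 0 to 1, of the picture: columns of its width, rows of its height, round what is visible of it).
- spotter.silhouettes(label, camera): "pixels" (400x640 bool, what is visible of it) and "rect" ([centre column, centre row, width, height] as shares, 0 to 1, of the picture: columns of its width, rows of its height, round what is visible of it).
- spotter.landmark_of(label, camera): "at" ([column, row] as shares, 0 to 1, of the picture: columns of its width, rows of its height: a listed point, or the origin of a listed thing).
The state is a dict: "t": time; "joint_positions": joint angles; "qvel": joint speeds; "joint_efforts": joint torques, N m; "tcp_pos": TCP position; "ee_rot": TCP orientation; "contact_force": force on the tool from outside, world axes, zero at the start; "ft_torque": the same for the moment, N m; "width": opening from 0.0 (shut) to 1.0 (fully open); "finger_force": force on a finger pad.
Only numpy, scipy, OpenCV 4.12 (cv2) and the standard library are available. Lean on these libraries where they do the work, as an engineer would, in place of code of your own. Each camera call takes 0.05 s, during which the arm holds its last target. There are 200 camera calls.

## Working session

There is one attempt and no reset: what is moved stays moved. The work goes in short steps, Python scripts to look and compute and a tool call to move; the robot and the scene stay as the last step left them, time stands still between calls to the robot, and variables do not carry over. Pictures are saved under pics/ and viewed, at most 12 in all, crops included, and the job is handed in when it is done.

Besides the shell and the picture viewer there is one more tool, called after "Call:" as name([rows], argument=value, ...), one row to a line, values as JSON. servo_tool: Moves the arm, as the interface text tells. Its arguments: {"type":"object","properties":{"plan":{"type":"array","items":{"type":"array","items":{"type":"array","items":{"type":"number"}}}},"force":{"type":"number"}},"required":["plan"]}

```bash
mkdir -p pics; cat > h.py <<'E'
import numpy as np, cv2
from plant import get_state, optics, robot, spotter
from scipy.spatial.transform import Rotation as R
def model(c):
    m=optics.camera_model(c); return np.array(m['mtx']),np.array(m['extrinsics'])
def at_z(c,uv,z):
    K,E=model(c); d=np.linalg.inv(K)@[uv[0],uv[1],1]; Rm=E[:3,:3]; o=-Rm.T@E[:3,3]; d=Rm.T@d
    return o+d*(z-o[2])/d[2]
def proj(c,p):
    K,E=model(c); q=K@(E[:3,:3]@np.array(p)+E[:3,3]); return q[:2]/q[2]
def tri(uvs):
    A=[];b=[]
    for c,uv in uvs.items():
        K,E=model(c); P=K@E[:3]
        for i in (0,1):
            r=uv[i]*P[2]-P[i]; A.append(r[:3]); b.append(-r[3])
    return np.linalg.lstsq(np.array(A),np.array(b),rcond=None)[0]
def lm(l,c): return [(round(d['p'],2),np.round(np.array(d['at'])*[640,400],1)) for d in spotter.landmark_of(l,c)]
E
python3 - <<'E'
from h import *
s=get_state(); print(s['t'],s['tcp_pos'],s['ee_rot'],s['width'],s['contact_force'])
for c in('scene','top'):
    im=optics.read_camera(c); cv2.imwrite(f'pics/{c}0.png',im[:,:,::-1])
    for l in ['fence_face','bar_top','block','block_corner_l','block_corner_r','jaw_press','pad_face','handle_top','board']:
        print(c,l,lm(l,c)[:3])
    print(model(c)[1].round(2).tolist())
print(get_state()['t'])
E
```

```text
0.0 [0.2749397  0.56084705 0.2048163 ] [-1.09180978e-04  2.25918999e-01  9.74145893e-01 -6.10741246e-04] 1.0002853520900896 [-0.16049161 -0.45895257  0.03608192]
scene fence_face [(0.72, array([361.5, 241.7]))]
scene bar_top [(0.78, array([354.8, 174.8]))]
scene block [(0.87, array([435.2, 199.6])), (0.72, array([327.9, 227.5])), (0.68, array([215.8, 261. ]))]
scene block_corner_l [(0.88, array([349.7, 216.6])), (0.87, array([295.3, 142.6])), (0.85, array([413. , 196.5]))]
scene block_corner_r [(0.88, array([349.7, 216.6])), (0.87, array([295.3, 142.6])), (0.85, array([413. , 196.5]))]
scene jaw_press [(0.71, array([351.1, 188.6])), (0.54, array([346.6, 201.1]))]
scene pad_face [(0.52, array([355.4, 174.3])), (0.4, array([338.6, 219.7]))]
scene handle_top [(0.65, array([337.8, 183.4])), (0.46, array([349.6, 217.3])), (0.21, array([341.4, 243.5]))]
scene board [(0.65, array([339.6, 242.1])), (0.26, array([353.1, 187.8]))]
[[0.76, 0.65, -0.0, -0.42], [0.5, -0.58, -0.65, -0.1], [-0.42, 0.49, -0.76, 1.53], [0.0, 0.0, 0.0, 1.0]]
top fence_face [(0.73, array([315.6, 167.2]))]
top bar_top [(0.9, array([277.3, 179.6]))]
top block [(0.96, array([195.4, 141.5])), (0.83, array([320.1, 203.2])), (0.62, array([243.4, 311.7]))]
top block_corner_l [(0.97, array([290.4, 185.3])), (0.95, array([268.2, 324.9])), (0.87, array([328.3, 175.6]))]
top block_corner_r [(0.97, array([290.4, 185.3])), (0.95, array([268.2, 324.9])), (0.87, array([328.3, 175.6]))]
top jaw_press [(0.69, array([293.9, 180.4])), (0.36, array([245.4, 168.6]))]
top pad_face [(0.65, array([326.3, 178.6])), (0.37, array([318.6, 179. ]))]
top handle_top [(0.65, array([321.2, 160.2])), (0.57, array([327.3, 176.3]))]
top board [(0.97, array([319.9, 185.7]))]
[[-0.02, -1.0, 0.0, 0.08], [-0.98, 0.02, -0.21, 0.52], [0.21, -0.01, -0.98, 1.37], [0.0, 0.0, 0.0, 1.0]]
1.0
```

```bash
python3 - <<'E'
import cv2
a=cv2.imread('pics/top0.png')[100:340,160:480]; b=cv2.imread('pics/scene0.png')[120:320,200:480]
cv2.imwrite('pics/top_c.png',cv2.resize(a,None,fx=2.5,fy=2.5,interpolation=cv2.INTER_CUBIC))
cv2.imwrite('pics/scene_c.png',cv2.resize(b,None,fx=2.8,fy=2.8,interpolation=cv2.INTER_CUBIC))
E
```

```text
(no output)
```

View pics/top_c.png

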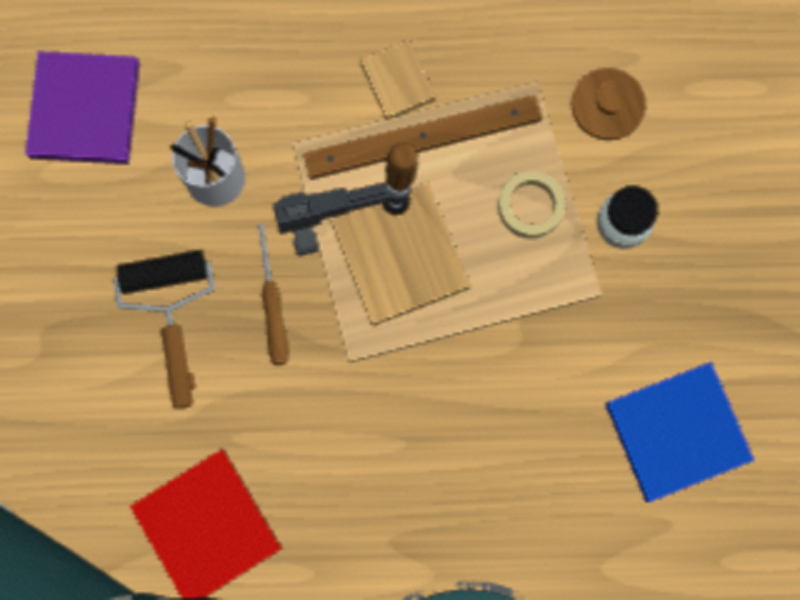

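View pics/scene_c.png

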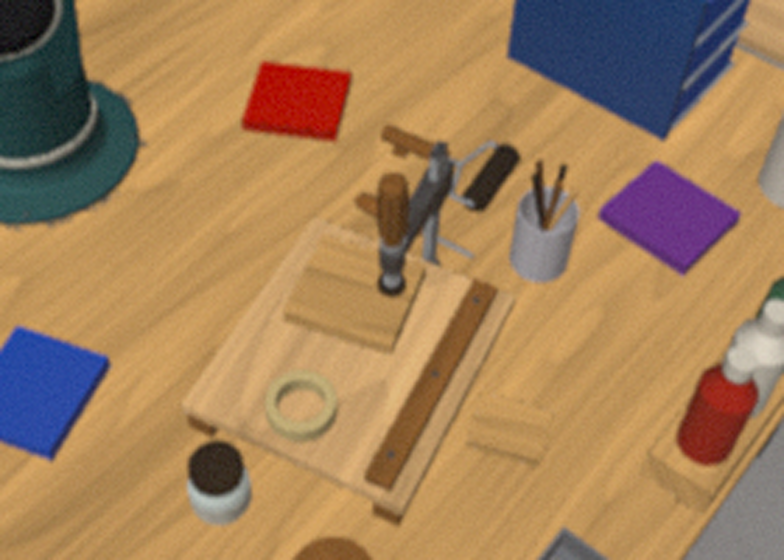

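The top picture shows three look-alikes (purple at crop 83,107, red at 206,525, blue at 680,432) and the natural wood block at crop (400,255), on the board under the clamp arm. That last one is the block meant. The small plain block behind the fence is spare_block.

```bash
python3 - <<'E'
from h import *
f=lambda p:(np.array(p)+.5)/2.5+[160,100]-.5
cs=[(350,361),(601,295),(541,83),(294,145)]; loc=np.array([(-150,98),(-150,-200),(115,-200),(115,98)])/1e3
W=np.array([at_z('top',f(p),.046)[:2] for p in cs])
def fit(L,W):
    lc=L-L.mean(0); wc=W-W.mean(0); a=np.arctan2((lc[:,0]*wc[:,1]-lc[:,1]*wc[:,0]).sum(),(lc*wc).sum())
    Rm=np.array([[np.cos(a),-np.sin(a)],[np.sin(a),np.cos(a)]]); t=W.mean(0)-Rm@L.mean(0); return a,t,(L@Rm.T+t-W)
a,t,r=fit(loc,W); print('board',a,t); print(r.round(4))
bl=[(333,222),(372,323),(469,288)]; Lb=np.array([(65,60),(-65,60),(-65,-60)])/1e3
Wb=np.array([at_z('top',f(p),.068)[:2] for p in bl]); print(Wb)
print('block',fit(Lb,Wb))
print('fence',at_z('top',[315.6,167.2],.054), 'bar',at_z('top',[277.3,179.6],.225))
print('bar tri',tri({'top':[277.3,179.6],'scene':[354.8,174.8]}),'fence tri',tri({'top':[315.6,167.2],'scene':[361.5,241.7]}))
print('press',tri({'top':[293.9,180.4],'scene':[351.1,188.6]}),'htop',tri({'top':[321.2,160.2],'scene':[337.8,183.4]}))
print(optics.camera_model('wrist'))
q=get_state()['ee_rot']; print(R.from_quat(q,scalar_first=True).as_matrix().round(3))
E
```

```text
board 0.23027218430455965 [0.55730589 0.06044825]
[[-0.0013  0.0007]
 [-0.0017 -0.0027]
 [ 0.0008  0.0019]
 [ 0.0022  0.    ]]
[[ 0.54597829  0.13686646]
 [ 0.42934305  0.09500222]
 [ 0.46633881 -0.01448158]]
block (np.float64(0.33847549368801055), array([0.50763172, 0.06079153]), array([[ 3.04248141e-03,  2.10400542e-03],
       [-2.94633123e-03,  8.01817611e-04],
       [-9.61501742e-05, -2.90582304e-03]]))
fence [0.61102181 0.07107116 0.054     ] bar [0.53246383 0.16893941 0.225     ]
bar tri [0.53260494 0.1679706  0.21928593] fence tri [0.62085607 0.07789609 0.04321674]
press [0.5401552  0.13083814 0.19155318] htop [0.55851472 0.05588093 0.29287493]
{'mtx': array([[326.12226543,   0.        , 318.63682237],
       [  0.        , 326.12226543, 197.16993728],
       [  0.        ,   0.        ,   1.        ]]), 'mount': array([[ 7.85574976e-04, -9.63253838e-01, -2.68591561e-01,
         7.82826005e-02],
       [ 9.99999284e-01,  9.99140511e-04, -6.58440336e-04,
         8.24324733e-04],
       [ 9.02605890e-04, -2.68590851e-01,  9.63253933e-01,
        -1.78958334e-01],
       [ 0.00000000e+00,  0.00000000e+00,  0.00000000e+00,
         1.00000000e+00]])}
[[-0.898  0.44  -0.   ]
 [ 0.44   0.898 -0.   ]
 [-0.    -0.    -1.   ]]
```

```bash
cat >> h.py <<'E'
A0=0.2303; T0=np.array([.5573,.0604])
def b2w(x,y,z,a=None,t=None):
    a=A0 if a is None else a; t=T0 if t is None else t
    return np.array([t[0]+x*np.cos(a)-y*np.sin(a),t[1]+x*np.sin(a)+y*np.cos(a),z])
def w2b(p):
    d=np.array(p[:2])-T0; return np.array([d[0]*np.cos(A0)+d[1]*np.sin(A0),-d[0]*np.sin(A0)+d[1]*np.cos(A0)])
def Rt(a): # tool down, tool y along board y turned by a
    return np.array([[-np.cos(a),-np.sin(a),0],[-np.sin(a),np.cos(a),0],[0,0,-1]]).T
def rows(p,Rg,n,nr=None):
    s=get_state(); R0=R.from_quat(s['ee_rot'],scalar_first=True); d=(R0.inv()*R.from_matrix(Rg)).as_rotvec(); nr=nr or n
    dp=(np.array(p)-s['tcp_pos'])/n; 
    for i in range(n):
        k=min(i,nr); Ri=R0*R.from_rotvec(d*k/nr); v=Ri.inv().apply(dp)*1e3
        print([round(float(x),1) for x in v]+[round(float(x),4) for x in (d/nr if i<nr else d*0)])
E
python3 - <<'E'
from h import *
p=b2w(-.16,.008,.205);print(p); rows(p,Rt(A0),13,6)
E
```

```text
[0.39969817 0.03166565 0.205     ]
[-26.5, -32.4, 0.0, -0.0, -0.0, -0.1144]
[-22.7, -35.2, 0.0, -0.0, -0.0, -0.1144]
[-18.5, -37.5, 0.0, -0.0, -0.0, -0.1144]
[-14.1, -39.4, 0.0, -0.0, -0.0, -0.1144]
[-9.5, -40.7, 0.0, -0.0, -0.0, -0.1144]
[-4.8, -41.6, 0.0, -0.0, -0.0, -0.1144]
[-0.0, -41.8, 0.0, -0.0, -0.0, -0.0]
[-0.0, -41.8, 0.0, -0.0, -0.0, -0.0]
[-0.0, -41.8, 0.0, -0.0, -0.0, -0.0]
[-0.0, -41.8, 0.0, -0.0, -0.0, -0.0]
[-0.0, -41.8, 0.0, -0.0, -0.0, -0.0]
[-0.0, -41.8, 0.0, -0.0, -0.0, -0.0]
[-0.0, -41.8, 0.0, -0.0, -0.0, -0.0]
```

Call:
servo_tool([
  [[-26.5,-32.4,0,0,0,-0.114,94],[-22.7,-35.2,0,0,0,-0.114,94],[-18.5,-37.5,0,0,0,-0.114,94],[-14,-39.4,0,0,0,-0.114,94],[-9.5,-40.7,0,0,0,-0.114,94],[-4.8,-41.6,0,0,0,-0.114,94],[0,-42,0,0,0,0,94],[0,-42,0,0,0,0,94],[0,-42,0,0,0,0,94],[0,-42,0,0,0,0,94]],
])

```text
t: 2.0
tcp_pos: [0.3704, 0.1515, 0.2057]
ee_rot: [0.0, -0.114, 0.993, 0.0]
contact_force: [1.2, 0.1, -0.2]
width: 1.001
finger_force: 0.0
```

Call:
servo_tool([
  [[0,-42,0,0,0,0,94],[0,-42,0,0,0,0,94],[0,-42,0,0,0,0,94],[0,0,0,0,0,0,94],[0,0,0,0,0,0,94],[0,0,0,0,0,0,94]],
])

```text
t: 2.6
tcp_pos: [0.3986, 0.0312, 0.2055]
ee_rot: [0.0, -0.114, 0.993, 0.0]
contact_force: [-0.2, 0.5, 0.7]
width: 1.003
finger_force: 0.0
```

```bash
cat >> h.py <<'E'
_m=model
def model(c):
    if c!='wrist': return _m(c)
    s=WS; m=optics.camera_model('wrist'); T=np.eye(4); T[:3,:3]=R.from_quat(s['ee_rot'],scalar_first=True).as_matrix(); T[:3,3]=s['tcp_pos']
    return np.array(m['mtx']),np.linalg.inv(T@np.array(m['mount']))
def snap(c,name=None):
    global WS
    WS=get_state(); im=optics.read_camera(c)
    if name: cv2.imwrite(f'pics/{name}.png',im[:,:,::-1])
    return im
E
python3 - <<'E'
from h import *
s=get_state(); print(s['t'],s['tcp_pos'],w2b(s['tcp_pos']),s['contact_force'])
snap('wrist','w1')
for l,z in [('fence_face',.054),('bar_top',.225),('block',.046),('block_corner_l',.057),('block_corner_r',.057),('jaw_press',.2),('pad_face',.12),('handle_top',.285)]:
    for p,uv in lm(l,'wrist')[:2]:
        w=at_z('wrist',uv,z); print(l,p,uv,w.round(4),w2b(w).round(4))
E
```

```text
2.6 [0.3986212  0.03115789 0.20550242] [-0.16116444  0.00775149] [-0.17121293  0.45739531  0.71492183]
fence_face 0.63 [315.2 364. ] [0.6201 0.0792 0.054 ] [0.0654 0.004 ]
bar_top 0.16 [289.7 396.7] [0.4934 0.0358 0.225 ] [-0.0679 -0.0093]
block 0.94 [89.4 29.7] [ 0.3042 -0.2124  0.046 ] [-0.3087 -0.2078]
block 0.87 [325.3 277.9] [0.5071 0.065  0.046 ] [-0.0478  0.016 ]
block_corner_l 0.91 [532.3  14.3] [0.201  0.1832 0.057 ] [-0.3189  0.2009]
block_corner_l 0.88 [378.3 326.4] [0.5486 0.1386 0.057 ] [0.0093 0.0781]
block_corner_r 0.91 [532.3  14.3] [0.201  0.1832 0.057 ] [-0.3189  0.2009]
block_corner_r 0.88 [378.3 326.4] [0.5486 0.1386 0.057 ] [0.0093 0.0781]
pad_face 0.62 [324.9 276.7] [0.4657 0.0533 0.12  ] [-0.0908  0.014 ]
```

View pics/w1.png

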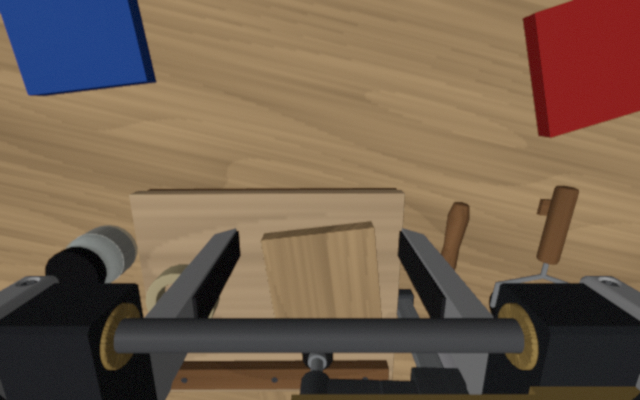

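The wrist picture shows the board's near edge from (132,193) to (403,190), the block's near top edge from about (263,237) to (373,222), and the fence at the bottom near row 370. The screw is at (316,360).

```bash
python3 - <<'E'
from h import *
import h
h.WS=get_state()
for uv,z in [((133,193.5),.046),((403,190.5),.046),((263,237),.068),((373,223),.068)]:
    w=at_z('wrist',uv,z); print(uv,w.round(4),w2b(w).round(4))
s=get_state(); rows(b2w(-.145,.012,.054),Rt(A0),5)
E
```

```text
(133, 193.5) [ 0.456  -0.1604  0.046 ] [-0.1491 -0.1918]
(403, 190.5) [0.3868 0.121  0.046 ] [-0.1522  0.0979]
(263, 237) [ 0.4638 -0.0133  0.068 ] [-0.1079 -0.0504]
(373, 223) [0.4228 0.0941 0.068 ] [-0.1233  0.0636]
[-3.2, 1.0, 30.3, -0.0, -0.0, -0.0004]
[-3.2, 1.0, 30.3, -0.0, -0.0, -0.0004]
[-3.2, 1.0, 30.3, -0.0, -0.0, -0.0004]
[-3.2, 1.0, 30.3, -0.0, -0.0, -0.0004]
[-3.2, 1.0, 30.3, -0.0, -0.0, -0.0004]
```

Call:
servo_tool([
  [[-3,0,30,0,0,-0.005,94],[-3,0,30,0,0,0,94],[-3,0,30,0,0,0,94],[-3,0,30,0,0,0,94],[-3,0,25,0,0,0,94],[0,0,5,0,0,0,94],[0,0,0,0,0,0,94]],
])

```text
t: 3.75
tcp_pos: [0.4129, 0.0336, 0.0553]
ee_rot: [-0.001, -0.116, 0.993, -0.0]
contact_force: [-0.0, -0.1, -0.0]
width: 1.0
finger_force: 0.0
```

Call:
servo_tool([
  [[-6,0,0,0,0,0,94],[-6,0,0,0,0,0,94],[-6,0,0,0,0,0,94],[-6,0,0,0,0,0,94],[-6,0,0,0,0,0,94],[-6,0,0,0,0,0,94],[-6,0,0,0,0,0,94],[0,0,0,0,0,0,94]],
])

```text
t: 4.55
tcp_pos: [0.455, 0.0436, 0.0555]
ee_rot: [0.0, -0.116, 0.993, -0.0]
contact_force: [-0.1, -0.2, 0.0]
width: 1.0
finger_force: 0.0
```

Call:
servo_tool([
  [[-5,0,0,0,0,0,94],[-5,0,0,0,0,0,94],[-5,0,0,0,0,0,94],[-4,0,0,0,0,0,94],[-3,0,0,0,0,0,94]],
])

```text
t: 5.05
tcp_pos: [0.4759, 0.0486, 0.0554]
ee_rot: [-0.0, -0.116, 0.993, -0.0]
contact_force: [-1.8, -0.3, 0.3]
width: 1.001
finger_force: 0.9
```

Call:
servo_tool([
  [[-1.5,0,0,0,0,0,94],[-1.5,0,0,0,0,0,94]],
])

```text
t: 5.25
tcp_pos: [0.4785, 0.0493, 0.0554]
ee_rot: [-0.0, -0.116, 0.993, -0.0]
contact_force: [-1.5, -0.4, 1.6]
width: 1.003
finger_force: 0.6
```

Call:
servo_tool([
  [[-1.5,0,0,0,0,0,94],[-1.5,0,0,0,0,0,94]],
])

```text
t: 5.45
tcp_pos: [0.4815, 0.05, 0.0555]
ee_rot: [0.0, -0.116, 0.993, -0.0]
contact_force: [-0.6, 0.4, -0.3]
width: 1.0
finger_force: 0.4
```

Call:
servo_tool([
  [[-1,0,0,0,0,0,94],[-1,0,0,0,0,0,94]],
])

```text
t: 5.65
tcp_pos: [0.4834, 0.0504, 0.0555]
ee_rot: [-0.0, -0.116, 0.993, -0.0]
contact_force: [-1.5, 0.1, 0.4]
width: 1.002
finger_force: 0.7
```

Call:
servo_tool([
  [[-1,0,0,0,0,0,94],[-1,0,0,0,0,0,94]],
])

```text
t: 5.85
tcp_pos: [0.4839, 0.0505, 0.0552]
ee_rot: [-0.002, -0.116, 0.993, -0.0]
contact_force: [-14.7, -2.8, 11.1]
width: 1.001
finger_force: 7.2
```

```bash
python3 - <<'E'
from h import *
s=get_state(); print(s['t'],s['tcp_pos'],w2b(s['tcp_pos']),s['contact_force'],s['ft_torque'])
a=snap('top')[130:220,260:400,::-1]; b=snap('scene')[180:300,280:400,::-1]
cv2.imwrite('pics/m1.png',np.hstack([cv2.resize(x,(390,int(390*x.shape[0]/x.shape[1])),interpolation=cv2.INTER_CUBIC)[:250] if 0 else cv2.resize(x,(390,400),interpolation=cv2.INTER_CUBIC) for x in(a,b)]))
E
```

```text
5.85 [0.48393297 0.0505482  0.05520962] [-0.07367886  0.00715577] [-14.72218433  -2.82221553  11.09989199] [-0.68401146  3.24759081  0.07782615]
```

View pics/m1.png

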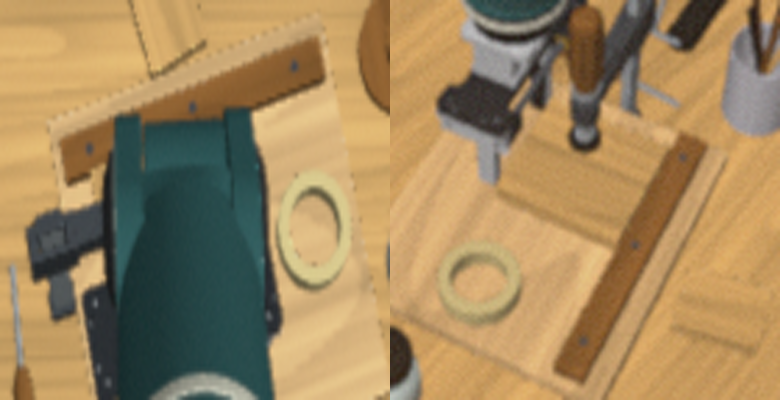

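Call:
servo_tool([
  [[5,0,0,0,0,0,0],[5,1,0,0,0,0,0],[0,1,0,0,0,0,0],[0,1,0,0,0,0,0],[0,0,0,0,0,0,0],[0,0,0,0,0,0,0],[0,0,0,0,0,0,0],[0,0,0,0,0,0,0]],
])

```text
t: 6.75
tcp_pos: [0.4749, 0.0515, 0.0554]
ee_rot: [-0.0, -0.116, 0.993, -0.0]
contact_force: [-0.4, 0.2, 0.6]
width: 0.354
finger_force: 0.0
```

Call:
servo_tool([
  [[-4,0,0,0,0,0,0],[-3,0,0,0,0,0,0],[-1,0,0,0,0,0,0],[-1,0,0,0,0,0,0],[-1,0,0,0,0,0,0]],
])

```text
t: 7.25
tcp_pos: [0.4833, 0.0536, 0.055]
ee_rot: [-0.002, -0.116, 0.993, -0.0]
contact_force: [-12.9, -1.9, 8.9]
width: 0.001
finger_force: 6.4
```

Call:
servo_tool([
  [[-0.6,0,0,0,0,0,0],[0,0,0,0,0,0,0],[10,0,0,0,0,0,0],[30,0,0,0,0,0,0],[40,0,-10,0,0,0,0],[30,0,-40,0,0,0,0],[20,0,-45,0,0,0,0],[0,0,-45,0,0,0,0],[0,0,-45,0,0,0,0],[0,0,-20,0,0,0,0]],
])

```text
t: 8.25
tcp_pos: [0.3602, 0.0242, 0.2632]
ee_rot: [0.003, -0.116, 0.993, 0.001]
contact_force: [-0.6, -0.7, -0.0]
width: 0.004
finger_force: 0.0
```

```bash
python3 - <<'E'
from h import *
s=get_state(); print(s['t'],s['tcp_pos'],w2b(s['tcp_pos']),s['contact_force'],s['joint_positions'])
a=snap('top')[130:230,260:400,::-1]
U={}
for l in ['bar_top','jaw_press','handle_top','pad_face','jaw','handle','block_corner_l','block_corner_r','block']: U[l]={'top':lm(l,'top')}
b=snap('scene')[140:280,280:420,::-1]
for l in U: U[l]['scene']=lm(l,'scene')
for l in U: print(l,U[l]['top'][:4],U[l]['scene'][:4])
cv2.imwrite('pics/m2.png',np.hstack([cv2.resize(a,(448,320),interpolation=cv2.INTER_CUBIC),cv2.resize(b,(320,320),interpolation=cv2.INTER_CUBIC)]))
for l in ['bar_top','jaw_press','handle_top','pad_face']:
  for p in U[l]['top'][:2]:
    for q in U[l]['scene'][:2]:
        w=tri({'top':p[1],'scene':q[1]}); print(l,p[0],q[0],w.round(4),w2b(w).round(4),(proj('top',w)-p[1]).round(1))
E
```

```text
8.25 [0.36024735 0.02421752 0.26319222] [-0.20010941  0.00975394] [-0.63130766 -0.66404908 -0.01859312] [-0.48973363 -0.16540171  0.30182173  2.13736301  0.05243349  1.15720523
  1.59131256]
bar_top [(0.76, array([276.2, 179.2]))] [(0.82, array([354.8, 177. ]))]
jaw_press [(0.77, array([291.3, 177.7])), (0.43, array([276.6, 179.3]))] [(0.69, array([352.4, 188.2]))]
handle_top [(0.54, array([319.8, 158.4]))] [(0.79, array([338.8, 183.3])), (0.69, array([361.8, 227.5]))]
pad_face [(0.72, array([294.5, 167.4])), (0.52, array([319.9, 176.1]))] [(0.55, array([340.7, 221.9]))]
jaw [(0.88, array([274.5, 187.2]))] [(0.73, array([351.2, 183.9]))]
handle [(0.79, array([316.5, 171. ])), (0.65, array([315.3, 175.3]))] [(0.75, array([384.2, 274.2])), (0.63, array([341.3, 206.2]))]
block_corner_l [(0.92, array([446.8, 246.7])), (0.78, array([237.2, 340.6])), (0.77, array([326.2, 163.2])), (0.77, array([172. , 164.5]))] [(0.92, array([350.5, 252.7])), (0.91, array([214.7, 283.1])), (0.8, array([431.3, 179.9])), (0.79, array([289.1, 163.9]))]
block_corner_r [(0.92, array([446.8, 246.7])), (0.78, arr
[... 252 characters left out ...]
array([242.4, 312.1])), (0.8, array([197.5, 142.9])), (0.61, array([316.3, 186.1]))] [(0.98, array([304.8, 163.8])), (0.98, array([435.2, 200.3])), (0.94, array([337.1, 235.3])), (0.78, array([215.4, 261.4]))]
bar_top 0.76 0.82 [0.5348 0.1701 0.2104] [0.0031 0.112 ] [1.1 0.9]
jaw_press 0.77 0.69 [0.5453 0.1357 0.1941] [0.0055 0.0761] [-0.3 -0.2]
jaw_press 0.43 0.69 [0.541  0.1678 0.1698] [0.0087 0.1083] [2.7 2.3]
handle_top 0.54 0.79 [0.5619 0.0584 0.2943] [ 0.0041 -0.0031] [1.3 1.1]
handle_top 0.54 0.69 [0.6216 0.0666 0.1301] [ 0.064  -0.0087] [-2.7 -2.5]
pad_face 0.72 0.55 [0.5797 0.1084 0.1043] [0.0327 0.0416] [7.9 6. ]
pad_face 0.52 0.55 [0.5664 0.0601 0.1215] [ 0.0088 -0.0023] [-0. -0.]
```

View pics/m2.png

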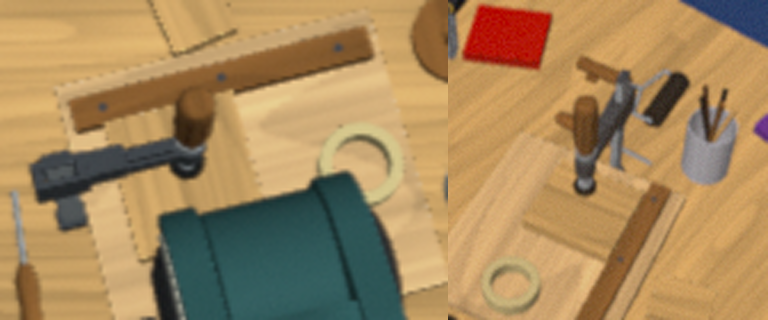

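```bash
python3 - <<'E'
from h import *
rows(b2w(.001,.076,.235),Rt(A0-np.pi/2),12,11)
E
```

```text
[-16.8, 5.5, 2.0, -0.0, 0.0, 0.1431]
[-15.9, 7.8, 2.0, -0.0, 0.0, 0.1431]
[-14.6, 10.0, 2.0, -0.0, 0.0, 0.1431]
[-13.0, 12.0, 2.0, -0.0, 0.0, 0.1431]
[-11.2, 13.7, 2.0, -0.0, 0.0, 0.1431]
[-9.1, 15.2, 2.0, -0.0, 0.0, 0.1431]
[-6.9, 16.3, 2.0, -0.0, 0.0, 0.1431]
[-4.5, 17.1, 2.0, -0.0, 0.0, 0.1431]
[-2.0, 17.6, 2.0, -0.0, 0.0, 0.1431]
[0.5, 17.7, 2.0, -0.0, 0.0, 0.1431]
[3.1, 17.4, 2.0, -0.0, 0.0, 0.1431]
[5.5, 16.8, 2.0, -0.0, 0.0, 0.0]
```

Call:
servo_tool([
  [[-16.8,5.5,2,0,0,0.143,0],[-15.9,7.8,2,0,0,0.143,0],[-14.6,10,2,0,0,0.143,0],[-13,12,2,0,0,0.143,0],[-11.2,13.7,2,0,0,0.143,0],[-9.1,15.2,2,0,0,0.143,0],[-6.9,16.3,2,0,0,0.143,0],[-4.5,17.1,2,0,0,0.143,0],[-2,17.6,2,0,0,0.143,0],[0.5,17.7,2,0,0,0.143,0]],
])

```text
t: 10.25
tcp_pos: [0.5113, 0.1167, 0.2393]
ee_rot: [0.0, 0.566, 0.825, -0.0]
contact_force: [0.1, 0.0, 0.2]
width: 0.004
finger_force: 0.0
```

Call:
servo_tool([
  [[3,17.4,2,0,0,0.143,0],[5.5,16.8,2,0,0,0,0],[0,0,0,0,0,0,0],[0,0,0,0,0,0,0],[0,0,0,0,0,0,0],[0,0,0,0,0,0,0]],
])

```text
t: 10.85
tcp_pos: [0.5406, 0.1342, 0.2358]
ee_rot: [0.0, 0.621, 0.784, 0.0]
contact_force: [0.6, -0.3, -0.3]
width: 0.007
finger_force: 0.0
```

```bash
python3 - <<'E'
from h import *
s=get_state(); print(s['t'],s['tcp_pos'],w2b(s['tcp_pos']),s['contact_force'],s['joint_positions'].round(2))
snap('wrist','w2')
for l in ['jaw_press','bar_top','handle_top']:
  for p,uv in lm(l,'wrist')[:2]:
    w=at_z('wrist',uv,{'jaw_press':.193,'bar_top':.225,'handle_top':.293}[l]); print(l,p,uv,w2b(w))
rows(b2w(.001,.076,.235),Rt(A0-np.pi/2),1)
E
```

```text
10.85 [0.54057194 0.13424732 0.23576081] [0.00057069 0.07571611] [ 0.59588253 -0.29608384 -0.28386422] [-0.55  0.27  0.3   1.76 -0.09  1.12  0.01]
jaw_press 0.72 [315.7 212.8] [-0.00112865  0.08100398]
bar_top 0.94 [317.9 175.9] [0.00050501 0.11466762]
[0.1, 0.2, 0.7, 0.0003, -0.0001, 0.0006]
```

View pics/w2.png

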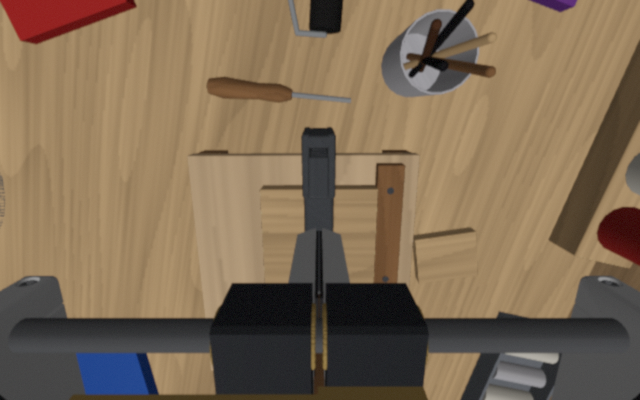

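The view is centred on the clamp. The arm runs from (318,130) down past (318,230), and the fence and block edges are parallel to the image columns. I'll enlarge the hub.

```bash
python3 - <<'E'
from h import *
import h
h.WS=get_state()
a=cv2.imread('pics/w2.png')[115:265,260:380]
cv2.imwrite('pics/w2c.png',cv2.resize(a,None,fx=4,fy=4,interpolation=cv2.INTER_CUBIC))
for q in [(0,.110,.225),(0,.121,.225),(0,.099,.225),(0,.11,.193),(0,.076,.193),(0,.055,.193),(0,.076,.235)]: print(q,proj('wrist',b2w(*q)).round(1))
E
```

```text
(0, 0.11, 0.225) [316.6 183.9]
(0, 0.121, 0.225) [316.6 165.6]
(0, 0.099, 0.225) [316.6 201.5]
(0, 0.11, 0.193) [316.9 173.2]
(0, 0.076, 0.193) [316.9 219.7]
(0, 0.055, 0.193) [316.9 246.6]
(0, 0.076, 0.235) [316.5 243.3]
```

View pics/w2c.png

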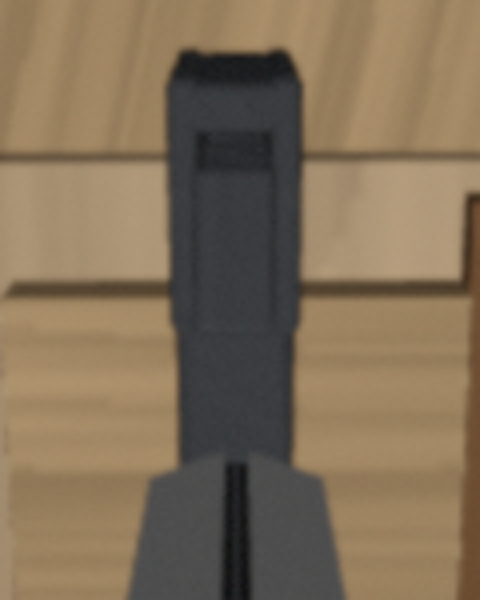

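Call:
servo_tool([
  [[2,0,8,0,0,0,0],[0,0,10,0,0,0,0],[0,0,8,0,0,0,0],[0,0,5,0,0,0,0],[0,0,3,0,0,0,0],[0,0,2,0,0,0,0],[0,0,2,0,0,0,0],[0,0,2,0,0,0,0]],
])

```text
t: 11.85
tcp_pos: [0.5405, 0.1366, 0.1956]
ee_rot: [0.0, 0.621, 0.784, 0.0]
contact_force: [0.3, 1.0, 0.1]
width: 0.01
finger_force: 0.0
```

Call:
servo_tool([
  [[0,0,1.5,0,0,0,0],[0,0,1.5,0,0,0,0],[0,0,1.5,0,0,0,0],[0,0,1.5,0,0,0,0],[0,0,1.5,0,0,0,0]],
])

```text
t: 12.35
tcp_pos: [0.5404, 0.1366, 0.1879]
ee_rot: [0.0, 0.621, 0.784, -0.0]
contact_force: [-0.1, -0.1, 0.4]
width: 0.007
finger_force: 0.0
```

Call:
servo_tool([
  [[0,0,1.5,0,0,0,0],[0,0,1.5,0,0,0,0],[0,0,1.5,0,0,0,0],[0,0,1.5,0,0,0,0],[0,0,1.5,0,0,0,0]],
])

```text
t: 12.85
tcp_pos: [0.5405, 0.1366, 0.1804]
ee_rot: [0.0, 0.621, 0.784, 0.0]
contact_force: [-0.1, -0.2, 1.7]
width: 0.005
finger_force: 1.3
```

Call:
servo_tool([
  [[0,0,1.5,0,0,0,0],[0,0,1.5,0,0,0,0],[0,0,1.5,0,0,0,0],[0,0,1.5,0,0,0,0],[0,0,1.5,0,0,0,0]],
])

```text
t: 13.35
tcp_pos: [0.5404, 0.1366, 0.1729]
ee_rot: [0.0, 0.621, 0.784, -0.0]
contact_force: [-0.0, -0.0, 3.2]
width: 0.006
finger_force: 1.3
```

Call:
servo_tool([
  [[0,0,1.5,0,0,0,0],[0,0,1.5,0,0,0,0],[0,0,1.5,0,0,0,0],[0,0,1.5,0,0,0,0],[0,0,1.5,0,0,0,0],[0,0,1.5,0,0,0,0],[0,0,1.5,0,0,0,0]],
])

```text
t: 14.05
tcp_pos: [0.5404, 0.1365, 0.1624]
ee_rot: [0.0, 0.621, 0.784, -0.0]
contact_force: [0.2, -0.5, 3.2]
width: 0.004
finger_force: 1.3
```

Call:
servo_tool([
  [[0,0,1.5,0,0,0,0],[0,0,1.5,0,0,0,0],[0,0,1.5,0,0,0,0],[0,0,1.5,0,0,0,0],[0,0,1.5,0,0,0,0]],
])

```text
t: 14.55
tcp_pos: [0.5404, 0.1366, 0.1549]
ee_rot: [0.0, 0.621, 0.784, 0.0]
contact_force: [1.0, -0.2, 2.9]
width: 0.003
finger_force: 1.3
```

Call:
servo_tool([
  [[0,0,1.5,0,0,0,0],[0,0,1.5,0,0,0,0],[0,0,1.5,0,0,0,0],[0,0,1.5,0,0,0,0]],
])

```text
t: 14.95
tcp_pos: [0.5404, 0.1365, 0.1489]
ee_rot: [0.0, 0.621, 0.784, -0.0]
contact_force: [0.4, 0.4, 2.1]
width: 0.006
finger_force: 1.4
```

Call:
servo_tool([
  [[0,0,1,0,0,0,0],[0,0,1,0,0,0,0],[0,0,1,0,0,0,0]],
])

```text
t: 15.25
tcp_pos: [0.5404, 0.1366, 0.146]
ee_rot: [-0.0, 0.621, 0.784, 0.0]
contact_force: [-0.1, 1.2, 2.9]
width: 0.007
finger_force: 1.6
```

Call:
servo_tool([
  [[0,0,1,0,0,0,0],[0,0,1,0,0,0,0],[0,0,1,0,0,0,0]],
])

```text
t: 15.55
tcp_pos: [0.5405, 0.1367, 0.1433]
ee_rot: [0.0, 0.621, 0.784, 0.0]
contact_force: [-2.0, 1.6, 10.0]
width: 0.007
finger_force: 5.3
```

Call:
servo_tool([
  [[0,0,1,0,0,0,0],[0,0,1,0,0,0,0]],
])

```text
t: 15.75
tcp_pos: [0.5406, 0.1368, 0.1415]
ee_rot: [0.0, 0.621, 0.784, 0.0]
contact_force: [-4.7, 2.3, 16.7]
width: 0.004
finger_force: 8.6
```

Call:
servo_tool([
  [[0,0,0,0,0,0,0],[0,0,0,0,0,0,0]],
])

```text
t: 15.95
tcp_pos: [0.5406, 0.1369, 0.1416]
ee_rot: [0.0, 0.621, 0.784, 0.0]
contact_force: [-3.4, 2.2, 12.3]
width: 0.005
finger_force: 6.1
```

```bash
python3 - <<'E'
from h import *
s=get_state(); print(s['t'],s['tcp_pos'],w2b(s['tcp_pos']),s['contact_force'],s['ft_torque'])
a=snap('scene','s3')[140:280,270:410,::-1]
cv2.imwrite('pics/s3c.png',cv2.resize(a,(590,590),interpolation=cv2.INTER_CUBIC))
E
```

```text
15.95 [0.54058396 0.13689479 0.14156526] [0.00118673 0.07829094] [-3.39040389  2.17588343 12.33340334] [ 0.29020443  0.83863336 -0.02065622]
```

View pics/s3c.png

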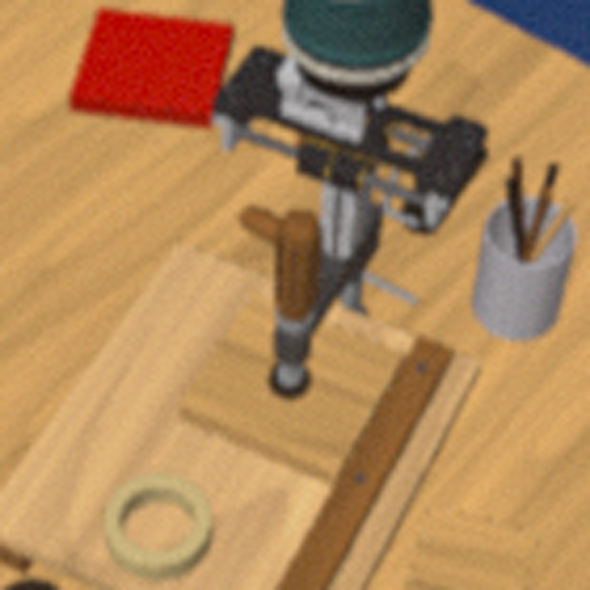

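The pad is on the block, with the fingers on the arm's flat top and the gripper clear of the handle. I'll go on in small steps.

Call:
servo_tool([
  [[0,0,0.5,0,0,0,0],[0,0,0.5,0,0,0,0],[0,0,0,0,0,0,0]],
])

```text
t: 16.3
tcp_pos: [0.5407, 0.137, 0.1411]
ee_rot: [0.0, 0.621, 0.784, 0.001]
contact_force: [-6.9, 0.5, 21.6]
width: 0.008
finger_force: 10.5
```

Call:
servo_tool([
  [[0,0,0.5,0,0,0,0],[0,0,0.5,0,0,0,0],[0,0,0,0,0,0,0]],
])

```text
t: 16.6
tcp_pos: [0.5409, 0.1371, 0.1407]
ee_rot: [0.0, 0.621, 0.784, 0.001]
contact_force: [-9.5, 1.0, 29.7]
width: 0.003
finger_force: 15.0
```

Call:
servo_tool([
  [[0,0,-2,0,0,0,0],[0,0,-10,0,0,0,0],[0,0,-20,0,0,0,0],[0,0,-40,0,0,0,0],[0,0,-45,0,0,0,0],[0,0,-45,0,0,0,0],[0,0,-10,0,0,0,0],[0,0,0,0,0,0,0],[0,0,0,0,0,0,0]],
])

```text
t: 17.5
tcp_pos: [0.54, 0.1364, 0.3099]
ee_rot: [-0.0, 0.621, 0.784, -0.001]
contact_force: [-1.2, -0.0, -0.5]
width: 0.008
finger_force: 0.0
```

```bash
python3 - <<'E'
from h import *
s=get_state(); print(s['t'],s['tcp_pos'],w2b(s['tcp_pos']),s['contact_force'],s['joint_positions'].round(2))
a=snap('scene')[150:270,280:400,::-1]
U={l:{'scene':lm(l,'scene')} for l in ['handle_top','jaw_press','pad_face','handle','bar_top']}
b=snap('top')[130:230,250:370,::-1]
for l in U: U[l]['top']=lm(l,'top')
for l in U: print(l,U[l])
for l in U:
    if U[l]['top'] and U[l]['scene']:
        w=tri({c:U[l][c][0][1] for c in U[l]}); print(l,w.round(4),w2b(w).round(4))
cv2.imwrite('pics/m4.png',np.hstack([cv2.resize(x,(390,390),interpolation=cv2.INTER_CUBIC) for x in(a,b)]))
E
```

```text
17.5 [0.53995219 0.1363697  0.30988436] [0.00045178 0.07792392] [-1.18039872 -0.0033423  -0.49389775] [-0.56  0.22  0.31  1.66 -0.07  1.28 -0.01]
handle_top {'scene': [(0.75, array([339.9, 191.1])), (0.54, array([338.3, 242.1]))], 'top': [(0.36, array([268. , 220.2]))]}
jaw_press {'scene': [(0.56, array([349.5, 196.6]))], 'top': [(0.28, array([269.2, 219. ]))]}
pad_face {'scene': [(0.58, array([339.8, 228.6]))], 'top': []}
handle {'scene': [(0.53, array([340.8, 212.3]))], 'top': [(0.37, array([406., 189.]))]}
bar_top {'scene': [(0.93, array([356. , 175.2])), (0.26, array([373.9, 185.1]))], 'top': [(0.25, array([368.8, 182.8]))]}
handle_top [0.4554 0.2052 0.0574] [-0.0661  0.1643]
jaw_press [0.4717 0.213  0.0282] [-0.0485  0.1681]
handle [ 0.5422 -0.0955  0.2907] [-0.0503 -0.1484]
bar_top [ 0.5379 -0.0069  0.3485] [-0.0343 -0.0611]
```

View pics/m4.png

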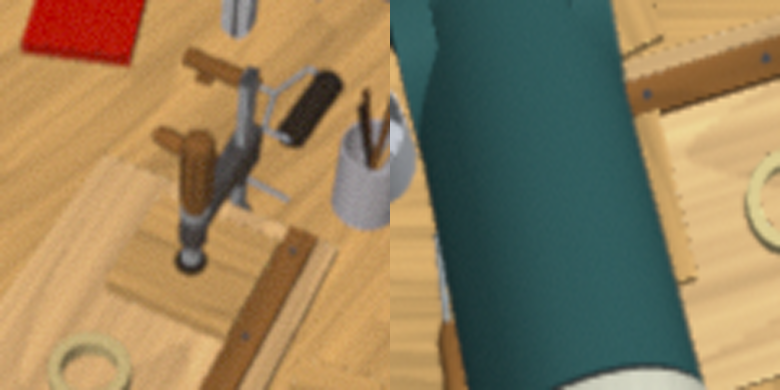

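```bash
python3 - <<'E'
from h import *
for z in(.23,.24,.25):
    w=at_z('scene',(339.9,191.1),z);print(z,w2b(w).round(4))
rows(b2w(.05,.045,.33),Rt(A0-np.pi/2+2.3),16)
E
```

```text
0.23 [-0.0086  0.0205]
0.24 [-0.005   0.0124]
0.25 [-0.0014  0.0044]
[-2.1, 3.1, -1.2, -0.0, -0.0, -0.1437]
[-2.5, 2.7, -1.2, -0.0, -0.0, -0.1437]
[-2.8, 2.4, -1.2, -0.0, -0.0, -0.1437]
[-3.2, 1.9, -1.2, -0.0, -0.0, -0.1437]
[-3.4, 1.5, -1.2, -0.0, -0.0, -0.1437]
[-3.6, 0.9, -1.2, -0.0, -0.0, -0.1437]
[-3.7, 0.4, -1.2, -0.0, -0.0, -0.1437]
[-3.7, -0.1, -1.2, -0.0, -0.0, -0.1437]
[-3.6, -0.6, -1.2, -0.0, -0.0, -0.1437]
[-3.5, -1.1, -1.2, -0.0, -0.0, -0.1437]
[-3.3, -1.6, -1.2, -0.0, -0.0, -0.1437]
[-3.0, -2.1, -1.2, -0.0, -0.0, -0.1437]
[-2.7, -2.5, -1.2, -0.0, -0.0, -0.1437]
[-2.3, -2.9, -1.2, -0.0, -0.0, -0.1437]
[-1.9, -3.2, -1.2, -0.0, -0.0, -0.1437]
[-1.4, -3.4, -1.2, -0.0, -0.0, -0.1437]
```

Call:
servo_tool([
  [[-2.1,3.1,-1.2,0,0,-0.144,94],[-2.5,2.7,-1.2,0,0,-0.144,94],[-2.8,2.4,-1.2,0,0,-0.144,94],[-3.2,1.9,-1.2,0,0,-0.144,94],[-3.4,1.5,-1.2,0,0,-0.144,94],[-3.6,0.9,-1.2,0,0,-0.144,94],[-3.7,0.4,-1.2,0,0,-0.144,94],[-3.7,-0.1,-1.2,0,0,-0.144,94]],
])

```text
t: 18.9
tcp_pos: [0.5683, 0.1259, 0.3207]
ee_rot: [0.0, 0.091, 0.996, -0.0]
contact_force: [-0.0, -0.5, -0.3]
width: 0.646
finger_force: 0.0
```

Call:
servo_tool([
  [[-3.6,-0.6,-1.2,0,0,-0.144,94],[-3.5,-1.1,-1.2,0,0,-0.144,94],[-3.3,-1.6,-1.2,0,0,-0.144,94],[-3,-2.1,-1.2,0,0,-0.144,94],[-2.7,-2.5,-1.2,0,0,-0.144,94],[-2.3,-2.9,-1.2,0,0,-0.144,94],[-1.9,-3.2,-1.2,0,0,-0.144,94],[-1.4,-3.4,-1.2,0,0,-0.144,94],[0,0,0,0,0,0,94],[0,0,0,0,0,0,94]],
])

```text
t: 19.9
tcp_pos: [0.5956, 0.1156, 0.3301]
ee_rot: [-0.0, -0.462, 0.887, 0.0]
contact_force: [-0.7, 0.5, 0.8]
width: 0.998
finger_force: 0.0
```

```bash
python3 - <<'E'
from h import *
s=get_state(); print(s['t'],s['tcp_pos'],w2b(s['tcp_pos']),s['contact_force'],s['joint_positions'].round(2))
a=snap('wrist','w5')
for l in ['handle_top','handle','bar_top','jaw_press','fence_face']:
  for p,uv in lm(l,'wrist')[:3]:
    z={'handle_top':.24,'handle':.139,'bar_top':.225,'jaw_press':.14,'fence_face':.054}[l]
    print(l,p,uv,w2b(at_z('wrist',uv,z)).round(4))
b=snap('scene')
hs=lm('handle_top','scene'); print(hs)
hw=lm('handle_top','wrist')
if hs and hw:
    w=tri({'wrist':hw[0][1],'scene':hs[0][1]}); print(w,w2b(w),proj('wrist',w)-hw[0][1])
E
```

```text
19.9 [0.59564489 0.11560847 0.33007068] [0.04993492 0.04499788] [-0.70669715  0.52189227  0.83190196] [-0.27  0.3   0.03  1.5  -0.01  1.35  2.3 ]
handle_top 0.91 [325.2 129.6] [0.0019 0.0095]
handle 0.69 [323.4 116.2] [-0.0038  0.0043]
handle 0.56 [317.2 117.7] [0.002  0.0003]
bar_top 0.68 [413.  205.5] [-0.0005  0.1155]
jaw_press 0.94 [370.2 162. ] [-0.0017  0.078 ]
fence_face 0.81 [288.6 153.8] [0.0674 0.0047]
[(0.63, array([340.5, 190.9]))]
[0.55557708 0.06840805 0.24789219] [0.00015056 0.00818991] [ 0.62382934 -2.44494604]
```

View pics/w5.png

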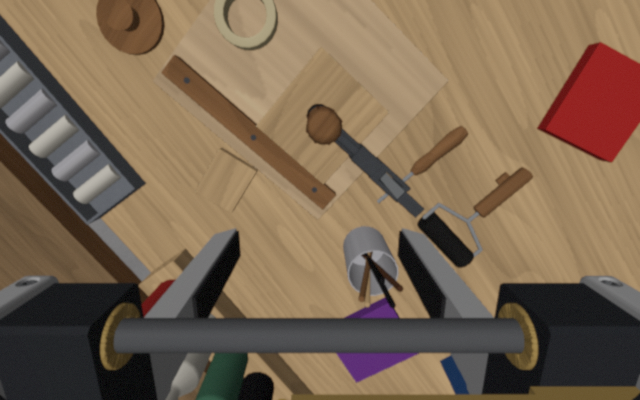

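```bash
python3 - <<'E'
from h import *
rows(b2w(.001,.0077,.33),Rt(A0-np.pi/2+2.3),3)
E
```

```text
[20.5, 1.7, 0.1, -0.0, -0.0, 0.0014]
[20.5, 1.6, 0.1, -0.0, -0.0, 0.0014]
[20.5, 1.6, 0.1, -0.0, -0.0, 0.0014]
```

Call:
servo_tool([
  [[20.5,1.6,0,0,0,0,70],[20.5,1.6,0,0,0,0,70],[20.5,1.6,0,0,0,0,70],[0,0,0,0,0,0,70],[0,0,35,0,0,0,70],[0,0,35,0,0,0,70],[0,0,35,0,0,0,70],[0,0,25,0,0,0,70],[0,0,11,0,0,0,70],[0,0,0,0,0,0,70]],
])

```text
t: 21.35
tcp_pos: [0.5565, 0.0682, 0.1883]
ee_rot: [-0.001, -0.464, 0.886, 0.0]
contact_force: [-0.4, -0.8, -0.1]
width: 0.746
finger_force: 0.0
```

Call:
servo_tool([
  [[0,0,0,0,0,0,20],[0,0,0,0,0,0,20],[0,0,0,0,0,0,20],[0,0,0,0,0,0,20],[0,0,0,0,0,0,20],[0,0,0,0,0,0,20],[0,0,0,0,0,0,20]],
], force=25)

```text
t: 22.05
tcp_pos: [0.5574, 0.0671, 0.1895]
ee_rot: [0.0, -0.463, 0.886, -0.001]
contact_force: [4.1, -3.4, -0.4]
width: 0.316
finger_force: 24.9
```

Call:
servo_tool([
  [[0,-1.5,0,0,0,0,20],[0,0,0,0,0,0,20]],
])

```text
t: 22.25
tcp_pos: [0.5581, 0.0668, 0.1894]
ee_rot: [-0.0, -0.464, 0.886, -0.0]
contact_force: [1.7, -1.9, 3.2]
width: 0.32
finger_force: 25.0
```

Call:
servo_tool([
  [[0,0,0,0,0,0.1,20],[0,0,0.1,0,0,0.1,20],[0,0,0.1,0,0,0.1,20],[0,0,0.1,0,0,0.1,20],[0,0,0.1,0,0,0.1,20]],
])

```text
t: 22.75
tcp_pos: [0.5586, 0.0662, 0.1893]
ee_rot: [0.001, -0.228, 0.974, -0.001]
contact_force: [3.2, -7.8, 4.3]
width: 0.319
finger_force: 25.0
```

```bash
python3 - <<'E'
from h import *
s=get_state(); print(s['t'],s['tcp_pos'],w2b(s['tcp_pos']),s['contact_force'],s['ft_torque'],s['joint_positions'].round(2))
E
```

```text
22.75 [0.5586296  0.06619189 0.18929081] [0.00261661 0.00533546] [ 3.17011955 -7.82089342  4.30556939] [-1.79601345 -0.90015704  0.11496661] [-0.28  0.32  0.13  1.79 -0.05  1.03  1.9 ]
```

Call:
servo_tool([
  [[0.4,-2,0,0,0,0.12,20],[0,0,0.1,0,0,0.12,20],[0,0,0.1,0,0,0.12,20],[0,0,0.1,0,0,0.12,20],[0,0,0.1,0,0,0.12,20]],
])

```text
t: 23.25
tcp_pos: [0.5591, 0.0646, 0.1891]
ee_rot: [0.001, 0.07, 0.998, -0.0]
contact_force: [1.1, -4.9, 7.5]
width: 0.314
finger_force: 25.0
```

```bash
cat > st.py <<'E'
from h import *
s=get_state(); M=R.from_quat(s['ee_rot'],scalar_first=True).as_matrix()
print(s['t'],s['tcp_pos'].round(4),w2b(s['tcp_pos']).round(4),'F',s['contact_force'].round(1),'Ftool',(M.T@s['contact_force']).round(1),'T',s['ft_torque'].round(2),'j7',s['joint_positions'][6].round(2),'ang',np.arctan2(-M[1,0],-M[0,0]).round(3),s['finger_force'])
E
python3 st.py
```

```text
23.25 [0.5591 0.0646 0.1891] [0.0027 0.0037] F [ 1.1 -4.9  7.5] Ftool [-1.8 -4.7 -7.5] T [-1.45 -0.32  0.12] j7 1.34 ang -0.141 24.992718994617462
```

Call:
servo_tool([
  [[0.2,-1.2,-0.5,0,0,0.12,20],[0,0,0,0,0,0.12,20],[0,0,0,0,0,0.12,20],[0,0,0,0,0,0.12,20],[0,0,0,0,0,0.12,20],[0,0,0,0,0,0.12,20],[0,0,0,0,0,0.12,20],[0,0,0,0,0,0.12,20]],
])

```text
t: 24.05
tcp_pos: [0.5581, 0.0632, 0.1891]
ee_rot: [0.0, 0.523, 0.852, -0.0]
contact_force: [-1.1, -6.6, 3.9]
width: 0.313
finger_force: 25.0
```

```bash
python3 st.py
```

```text
24.05 [0.5581 0.0632 0.1891] [0.0014 0.0025] F [-1.1 -6.6  3.9] Ftool [-5.4 -4.  -3.9] T [-1.82  0.44  0.18] j7 0.44 ang -1.101 24.988634884357452
```

Call:
servo_tool([
  [[-1,-0.7,-0.2,0,0,0.12,20],[0,0,0,0,0,0.12,20],[0,0,0,0,0,0.12,20],[0,0,0,0,0,0.12,20],[0,0,0,0,0,0.12,20],[0,0,0,0,0,0.12,20],[0,0,0,0,0,0.12,20],[0,0,0,0,0,0.12,20]],
])

```text
t: 24.85
tcp_pos: [0.5567, 0.063, 0.1889]
ee_rot: [-0.001, 0.857, 0.515, -0.001]
contact_force: [-9.5, -0.3, 7.3]
width: 0.312
finger_force: 25.0
```

```bash
python3 st.py
```

```text
24.85 [0.5567 0.063  0.1889] [0.     0.0026] F [-9.5 -0.3  7.3] Ftool [-4.8 -8.3 -7.3] T [-0.17  2.67  0.25] j7 -0.45 ang -2.06 24.99745488166809
```

Call:
servo_tool([
  [[-0.8,-1.4,-0.4,0,0,0.12,20],[0,0,0,0,0,0.12,20],[0,0,0,0,0,0.12,20],[0,0,0,0,0,0.12,20],[0,0,0,0,0,0.12,20],[0,0,0,0,0,0.12,20]],
])

```text
t: 25.45
tcp_pos: [0.5551, 0.064, 0.189]
ee_rot: [-0.001, 0.984, 0.18, -0.001]
contact_force: [-6.9, 5.3, 1.8]
width: 0.316
finger_force: 25.0
```

```bash
python3 st.py
```

```text
25.45 [0.5551 0.064  0.189 ] [-0.0013  0.004 ] F [-6.9  5.3  1.8] Ftool [-4.5 -7.4 -1.7] T [1.41 2.14 0.19] j7 -1.1 ang -2.779 24.988835155963898
```

Call:
servo_tool([
  [[-0.5,-1,0,0,0,0.12,20],[0,0,0,0,0,0.12,20],[0,0,0,0,0,0.12,20],[0,0,0,0,0,0.12,20],[0,0,0,0,0,0.12,20],[0,0,0,0,0,0.12,20],[0,0,0,0,0,0.06,20],[0,0,0,0,0,0,20]],
])

```text
t: 26.25
tcp_pos: [0.5548, 0.0658, 0.189]
ee_rot: [-0.001, 0.979, -0.206, -0.001]
contact_force: [-2.6, 7.9, 0.2]
width: 0.313
finger_force: 25.0
```

```bash
python3 st.py
```

```text
26.25 [0.5548 0.0658 0.189 ] [-0.0012  0.0058] F [-2.6  7.9  0.2] Ftool [-5.6 -6.2 -0.2] T [2.6  0.82 0.04] j7 -1.79 ang 2.727 24.999243021011353
```

Call:
servo_tool([
  [[-0.7,-1,0,0,0,0,20],[0,0,0,0,0,0,70],[0,0,0,0,0,0,70],[0,0,0,0,0,0,70],[0,0,0,0,0,0,70],[0,0,0,0,0,0,70],[0,0,0,0,0,0,70]],
])

```text
t: 26.95
tcp_pos: [0.5553, 0.0645, 0.1895]
ee_rot: [0.0, 0.979, -0.206, 0.0]
contact_force: [-0.6, -0.6, 0.2]
width: 0.738
finger_force: 0.0
```

Call:
servo_tool([
  [[0,0,-15,0,0,0,70],[0,0,-30,0,0,0,70],[0,0,-40,0,0,0,70],[0,0,-40,0,0,0,70],[0,0,-15,0,0,0,70],[0,0,0,0,0,0,70]],
])

```text
t: 27.55
tcp_pos: [0.5561, 0.0644, 0.3321]
ee_rot: [-0.001, 0.979, -0.206, 0.001]
contact_force: [-0.8, -0.2, -0.3]
width: 0.747
finger_force: 0.0
```

```bash
python3 st.py; python3 - <<'E'
from h import *
rows(b2w(-.17,.0,.33),Rt(get_state() and np.arctan2(0.0,1)) if 0 else R.from_quat(get_state()['ee_rot'],scalar_first=True).as_matrix(),4)
E
```

```text
27.55 [0.5561 0.0644 0.3321] [-0.0003  0.0042] F [-0.8 -0.2 -0.3] Ftool [-0.6  0.5  0.3] T [ 0.    0.14 -0.  ] j7 -1.9 ang 2.727 0.0
[-33.3, 26.3, 0.4, 0.0, 0.0, 0.0]
[-33.3, 26.3, 0.4, 0.0, 0.0, 0.0]
[-33.3, 26.3, 0.4, 0.0, 0.0, 0.0]
[-33.3, 26.3, 0.4, 0.0, 0.0, 0.0]
```

Call:
servo_tool([
  [[-33,26,0,0,0,0,70],[-33,26,0,0,0,0,70],[-33,26,0,0,0,0,70],[-33,26,0,0,0,0,70],[0,0,0,0,0,0,70],[0,0,0,0,0,0,70]],
])

```text
t: 28.15
tcp_pos: [0.4186, 0.0313, 0.3312]
ee_rot: [-0.001, 0.979, -0.206, -0.003]
contact_force: [-0.2, 0.8, 0.5]
width: 0.747
finger_force: 0.0
```

```bash
python3 - <<'E'
from h import *
a=snap('scene')[150:270,280:400,::-1]; b=snap('top')[120:220,250:370,::-1]
cv2.imwrite('pics/m6.png',np.hstack([cv2.resize(x,(400,400),interpolation=cv2.INTER_CUBIC) for x in(a,b)]))
E
```

```text
(no output)
```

View pics/m6.png

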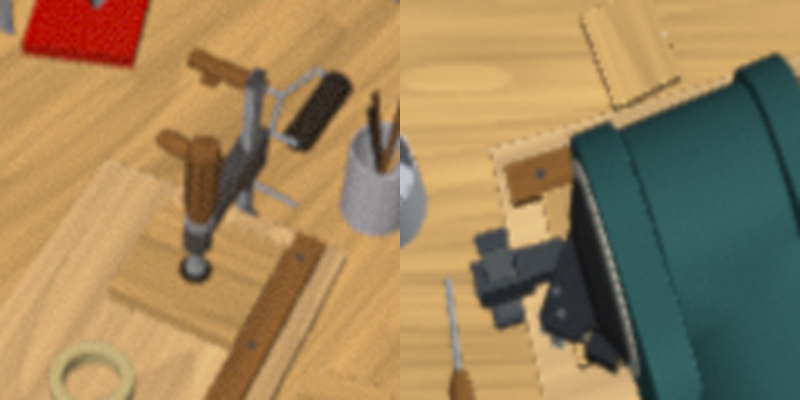

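The pad at (195,268) presses on the block, whose far edge lies against the fence. The handle is upright and released, and the robot is clear.

```bash
python3 -c "
from plant import robot; print(robot.sign_off())"
```

```text
the job is handed in; nothing more can be done
None
```

I pushed the block against the fence, slid the clamp arm down until it jammed (push peaked at 29.7 N, just under the 30 N limit), turned the handle about 4.5 rad clockwise, let go and handed the job in; the final clamping force was not measured.

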